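# Hold the lid ready over the keepsake box

### The arm

A 6-joint arm with a two-finger parallel gripper is mounted at the origin on the work surface. World frame = base frame: x ahead of the robot, y to its left, z up, the work surface at z = 0. Lengths are in m, angles in rad, forces in N, time in s.
With the tool pointing down it reaches from about 0.375 to 0.9 m from the base axis. Payload 3.1 kg.
Tool frame: the origin (TCP) lies at the very end of the fingers, on their centre line; the grasp point (between the pads) lies 19 mm behind it; z points along the fingers, y is the line along which they close (so a half turn about z gives the same grasp; the last joint's range is limited). The gripper opens to 87 mm and grips with 3 to 60 N. Pads are 19 mm wide; open, the fingers measure 117 mm over their backs; the gripper's body (75 mm by 190 mm) begins 51 mm behind the grasp point.
Start: joints at [1.125, 0.527, 1.433, -0, 1.181, -0.178], TCP at [0.165, 0.603, 0.223] pointing down, gripper open.
Joint ranges: [-3.08, 3.08], [-0.75, 2.2], [0.22, 2.44], [-1.43, 4.57], [0, 2.65], [-2.85, 2.85]. Speed limits (rad/s): [2.79, 2.79, 3.14, 3.14, 3.14, 3.14].

### API

Orientations are given as a unit quaternion [x, y, z, w].
In Python, from rig import robot gives the robot as it stands. The module is installed in compiled form; this text tells all that it offers.
- The arm moves only by the tool play_rows, never from a script. Its argument "steps" is one flat list of numbers, 5 for each row, row after row: the opening, from -1 (shut) to 1 (fully open), then the shift along the tool's x, y, z as a fraction of full scale, then the turn about the tool's z as a fraction of full scale. In form: [claw, tx, ty, tz, twist, claw, tx, ty, tz, twist, ...]. A call has exactly 10 rows; each row shifts and turns the commanded pose from where the row before left it, along the tool's axes as they then stand; what a row does not reach is not made up. Full scale, the value 1, is 0.03 m for a shift and 0.1 rad for a turn. A row lasts 1/10 s, in which the tool goes at most 50 mm and 8.59 degrees, less where a joint would pass 70% of its speed; a pose out of reach is approached as far as the arm can. A call with a number of a shift or a turn outside -1 to 1 is refused whole. A call with a gripper value outside its range is refused whole. The fingers move at their own pace and stop on an object; "grip_force" is the grip in N (left out, the last holds). Time passes only in rows, so rows that do not move let the fingers close, or fill a call up. It gives the time, the measured TCP pose, the force, the opening and the grip force at its end, in the units of the state.
- robot.get_obs(): the state, without advancing time (a new reading comes with each control period).
- robot.camera(name): name is "side" or "top" or "wrist"; returns a dict with "image" (400x640x3 uint8, red, green, blue), "mtx" (3x3 intrinsics, pixels), "rvec" (rotation vector, rad) and "tvec" (3), from world to camera coordinates, as OpenCV has them. Camera axes: x right, y down, z forward; pixel columns grow to the right and rows downward; lengths in m; the calibration is good to about 2 mm. A picture is of the moment at which its call begins. There is no depth.
- robot.hand_in(): hands the job in; it is judged then, once.
The state is a dict: "time": time; "q": joint angles; "joint_velocities": joint speeds; "joint_torque": joint torques, N m; "position": TCP position; "tool_rot": TCP orientation; "ft_force": force on the tool from outside, world axes, zero at the start; "moment": the same for the moment, N m; "grip_width": finger opening in m; "grip_force": force on a finger pad.
Only numpy, scipy, OpenCV 4.12 (cv2) and the standard library are available. Lean on these libraries where they do the work, as an engineer would, in place of code of your own. Each camera call takes 0.05 s, during which the arm holds its last target. There are 200 camera calls.

### The job

Slide the tray with the open wooden box on it fully home into its slotted dock, the box still seated on the tray. Then lift the box's oblong lid by its grip, carry it over the things on the display step, and finish while still holding it level just above the box, about a centimetre clear of the rim, centred and square with the box and touching nothing but the gripper, so that the last keepsake can be slipped in. Do not put the lid down or let go, and do not knock or shift the other things.

Things in the scene. Friction and masses are not known exactly. Their poses are not given: they have to be found in the camera images.
- dock: Fixed dark-wood tray dock, a U of walls 26 mm high open to its own -x. Origin on the table where the tray's origin comes when home; x = way the tray slides in, z up. Inner side faces at y = +-93 mm from x = -10 to 80 mm; back stop face at x = 80 mm. Lips jut 8 mm inwards from the sides, 15 to 21 mm above the table; the tray slides on the table under them.
- dock_mouth (a point): Middle of the dock's mouth, on the table, 54 mm in -x from the dock's origin; axes as the dock's. Here the mouth is about 228 mm wide; from x = -10 mm to here two guide walls, 26 mm high, flare outwards. Two brass balls on the back corners reach 42 mm high.
- tray: Loose flat wooden tray, 160 (x) by 180 (y) by 12 mm, 0.45 kg, on the table in front of the dock and wholly outside its walls, within 0.1 rad of its direction. Origin at the centre of its underside; +x edge goes in first. Home: its origin on the dock's origin, that edge on the back stop. Cleats 6 mm high surround the box's place, centred at x = 25 mm.
- tray_handle (a point): Centre of the tray's handle, a bar along the tray's y, 70 mm long, 14 by 14 mm in section, at x = -65 mm, 45 mm above the tray's underside, on two 12 mm posts at y = +-29 mm. To be pinched from above across its 14 mm; 37 mm free between bar and box. Axes as the tray's.
- box: Loose open dark-wood box with a thin brass line round it, outside 90 (x) by 130 (y) by 50 mm high, walls 6 mm, about 0.32 kg, standing on the tray's 12 mm top between the cleats (3 mm play), axes along the tray's, centred 25 mm ahead (+x) of the tray's centre. Origin at the centre of its underside; the rim is 50 mm above.
- lid: The box's oblong dark-wood lid, loose, flat on the table right of the step (y < 0), in one of two places, the round lid in the other; 0.12 to 0.24 kg. Plate 98 (x) by 138 (y) by 12 mm over a tongue 68 by 108 by 6 mm that would go into the box. Origin at the centre of the tongue's underside; plate 6 to 18 mm above it. Its x and y belong along the box's x and y, either way round.
- lid_grip (a point): Centre of the grip on the lid, a block 16 (x) by 60 (y) by 26 mm high, 31 mm above the lid's origin (it spans 18 to 44 mm above it). To be pinched from above across its 16 mm. Axes as the lid's.
- round_lid: Another, round dark-wood lid, 92 mm diameter, 18 mm high with a turned knob to 46 mm, not part of the job. Origin at the centre of its underside.
- step: Fixed wooden display step (long low bench) between the lids and the dock, 300 mm (x) by 80 mm (y), top 50 mm high. Origin under its centre on the table. Bell, figure and tumbler stand on it in any order; the tallest reaches 150 mm above the table.
- bell: Loose brass hand bell with upright handle, 54 mm diameter at the mouth, 99 mm high, on the step; leave alone. Origin at the centre of its underside.
- figure: Loose turned wooden figure, 44 mm diameter, 98 mm high, on the step; leave alone. Origin at the centre of its underside.
- tumbler: Loose glass tumbler, 60 mm diameter, 80 mm high, on the step; leave alone. Origin at the centre of its underside.
- bracelet: Loose bead bracelet, 75 mm across, 13 mm high, flat on the table at the far right; leave alone. Origin at the centre of its underside.

How it is judged:
On the way, in this order (a step that is already met when the one before it is completed fails the run):
1. the tray is fully home in the dock with the box seated on it (x of tray in the frame of dock between -0.005 and 0.005 m and y of tray in the frame of dock between -0.008 and 0.008 m and height (world z) of tray below 0.006 m and angle between the x axis of tray and the x axis of dock, either way round below 0.08 rad and x of box in the frame of tray between 0.017 and 0.033 m and y of box in the frame of tray between -0.008 and 0.008 m and z of box in the frame of tray below 0.017 m and angle between box's own z axis and vertical below 0.06 rad), for 0.2 s.
2. the lid, held in the fingers, is lifted to carrying height (its underside over 100 mm above the table) (height (world z) of lid above 0.1 m and contact force between the fingers and lid above 0.5 N), for 0.1 s.
At the end, for the whole second after the job is handed in: Tray home within 5 mm (8 mm sideways), box seated on it within 8 mm, upright; lid in the fingers, still, its tongue 3 to 25 mm above the rim, centred within 8 mm each way, square within 0.12 rad, level within 0.09 rad, touching neither box, tray nor dock (all of step 1 and x of lid in the frame of box between -0.008 and 0.008 m and y of lid in the frame of box between -0.008 and 0.008 m and z of lid in the frame of box between 0.053 and 0.075 m and angle between the y axis of lid and the y axis of box, either way round below 0.12 rad and angle between lid's own z axis and vertical below 0.09 rad and contact force between lid and box below 0.05 N and contact force between lid and tray below 0.05 N and contact force between lid and dock below 0.05 N and contact force between the fingers and lid above 0.5 N and linear speed of lid below 0.02 m/s); the arm keeps its last pose, push and grip.
It fails at once if a thing on the step is moved over 20 mm or tipped (distance of any of bell, figure, tumbler from where it was at the start of the episode above 0.02 m or angle between any of bell, figure, tumbler's own z axis and vertical above 0.35 rad).
It fails at once if the round lid is moved over 20 mm or tipped (distance of round_lid from where it was at the start of the episode above 0.02 m or angle between round_lid's own z axis and vertical above 0.35 rad).
It fails at once if the bracelet is moved over 20 mm or tipped (distance of bracelet from where it was at the start of the episode above 0.02 m or angle between bracelet's own z axis and vertical above 0.35 rad).
It fails at once if the box is tipped (angle between box's own z axis and vertical above 0.35 rad).
It also fails if it takes over 61 s, if anything falls off the work surface, if the arm or the gripper's body presses on something with over 40 N, if the wrist force passes 120 N, or if a joint passes its speed limit or range.

## Working session

There is one attempt and no reset: what is moved stays moved. The work goes in short steps, Python scripts to look and compute and a tool call to move; the robot and the scene stay as the last step left them, time stands still between calls to the robot, and variables do not carry over. Pictures are saved under pics/ and viewed, at most 10 in all, crops included, and the job is handed in when it is done.

Besides the shell and the picture viewer there is one more tool, called after "Call:" by a JSON object that holds its "method" and its "body". play_rows: Moves the arm, as the interface text tells. Shift numbers are shares of 0.03 m and turn numbers shares of 0.1 rad, none past 1 either way. Its arguments: {"type":"object","properties":{"steps":{"type":"array"},"grip_force":{"type":"number"}},"required":["steps"]}

```bash
mkdir -p pics; cat > h.py <<'E'
import numpy as np, cv2
from scipy.spatial.transform import Rotation as R
from rig import robot
def cam(n,f):
    c=robot.camera(n); cv2.imwrite(f,c['image'][:,:,::-1]); np.savez(f+'.npz',**{k:np.array(c[k],float) for k in('mtx','rvec','tvec')}); return c
def pix2w(f,uv,z):
    c=np.load(f+'.npz'); M=cv2.Rodrigues(c['rvec'])[0]; uv=np.array(uv,float).reshape(-1,1,2)
    z=np.broadcast_to(np.array(z,float),(len(uv),))
    d=np.c_[cv2.undistortPoints(uv,c['mtx'],None)[:,0],np.ones(len(uv))]@M
    o=-M.T@c['tvec'].ravel(); return o+d*((z-o[2])/d[:,2])[:,None]
def w2pix(f,p):
    c=np.load(f+'.npz'); return cv2.projectPoints(np.array(p,float).reshape(-1,3),c['rvec'],c['tvec'],c['mtx'],None)[0][:,0]
E
python3 - <<'E'
from h import *
for n in('top','side'):
    c=cam(n,f'pics/{n}0.png'); M=cv2.Rodrigues(np.array(c['rvec'],float))[0]; print(n,-M.T@np.ravel(c['tvec']),np.ravel(c['mtx']))
o=robot.get_obs(); print(o['time'],o['position'],R.from_quat(o['tool_rot']).as_matrix().round(3),o['grip_width'])
E
```

```text
top [ 0.34763596 -0.10961499  1.0421999 ] [460.78386846   0.         316.97230038   0.         460.78386846
 201.21994114   0.           0.           1.        ]
side [ 0.35494221 -1.14881876  0.79801828] [490.82755131   0.         316.2213493    0.         490.82755131
 210.97824065   0.           0.           1.        ]
0.1 [0.16444249 0.60227221 0.22166265] [[-0.965  0.264 -0.001]
 [ 0.264  0.965 -0.002]
 [ 0.    -0.002 -1.   ]] 0.08709614050948679
```

View pics/top0.png

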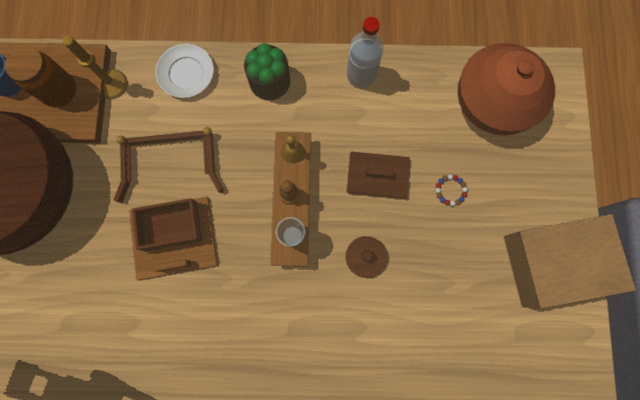

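View pics/side0.png

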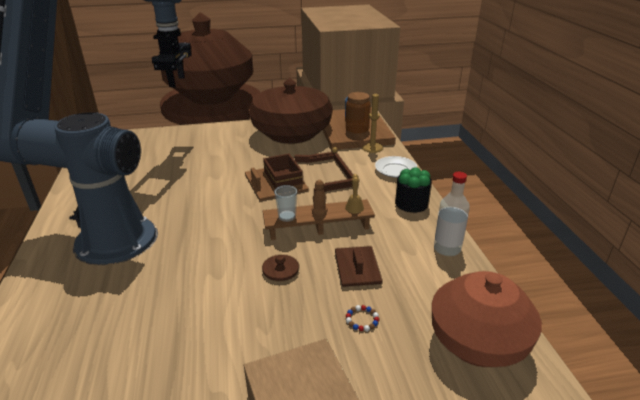

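The top view shows the dock around (165,165), the tray and box at (173,235), the step at (292,200), the oblong lid at (379,175) and the round lid at (367,257). I'll enlarge it to measure.

```bash
python3 - <<'E'
import cv2
i=cv2.imread('pics/top0.png')
a=cv2.resize(i[120:285,100:235],None,fx=3.6,fy=3.6,interpolation=cv2.INTER_CUBIC)
b=cv2.resize(i[140:210,335:425],None,fx=3.4,fy=3.4,interpolation=cv2.INTER_CUBIC)
import numpy as np
o=np.zeros((a.shape[0],a.shape[1]+b.shape[1],3),np.uint8);o[:,:a.shape[1]]=a;o[:b.shape[0],a.shape[1]:]=b
o=cv2.convertScaleAbs(o,alpha=1.6,beta=10);print(o.shape,a.shape)
cv2.imwrite('pics/crop0.png',o)
E
```

```text
(594, 792, 3) (594, 486, 3)
```

View pics/crop0.png

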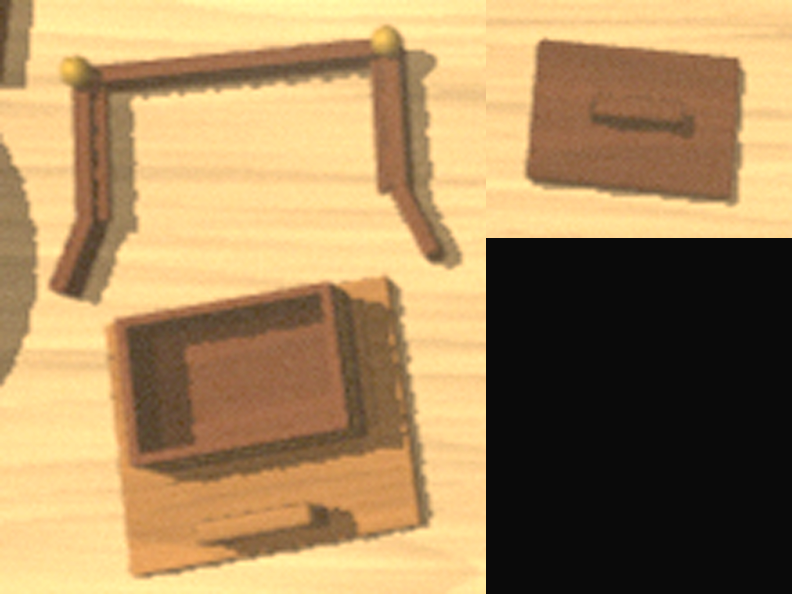

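```bash
cat > m.py <<'E'
from h import *
f='pics/top0.png'
A=lambda p,z:pix2w(f,(np.array(p,float)+.5)/3.6-.5+[100,120],z)
B=lambda p,z:pix2w(f,(np.array(p,float)-[486,0]+.5)/3.4-.5+[335,140],z)
def fit(P,W):
    # P local xy, W world xy -> x,y,yaw
    P=np.array(P,float);W=W[:,:2];pc,wc=P.mean(0),W.mean(0)
    H=(P-pc).T@(W-wc);t=np.arctan2(H[0,1]-H[1,0],H[0,0]+H[1,1])
    r=np.array([[np.cos(t),-np.sin(t)],[np.sin(t),np.cos(t)]])
    o=wc-r@pc;res=W-(P@r.T+o)
    return o.round(4),round(t,4),(res*1000).round(1).tolist()
np.set_printoptions(suppress=True,precision=4)
if __name__=='__main__':
    print('balls',A([(77,71),(386,41)],34))
    print('lips',A([(107,220),(104,95),(378,190),(373,65)],21))
    print('back wall top inner',A([(110,82),(370,57)],26))
    print('flare ends',A([(62,294),(440,256)],13))
    print('tray',fit([(80,-90),(80,90),(-80,90),(-80,-90)]*np.array(.001),A([(387,278),(108,323),(131,574),(425,522)],12)))
    print('box',fit([(45,-65),(45,65),(-45,65),(-45,-65)]*np.array(.001),A([(330,285),(115,322),(135,464),(352,433)],62)))
    print('handle top',A([(200,524),(305,503),(202,540),(310,522)],52))
    print('lid',fit([(49,-69),(49,69),(-49,69),(-49,-69)]*np.array(.001),B([(739,60),(541,40),(529,176),(729,195)],[18]*4)))
    print('grip top ends',B([(594,96),(690,106)],44),B([(592,118),(692,134)],[18]*2))
E
python3 m.py
```

```text
balls [[-10.4591 -14.9632  34.    ]
 [-11.2368  -8.5882  34.    ]]
lips [[-4.2813 -8.541  21.    ]
 [-5.8887 -8.7343 21.    ]
 [-4.7279 -5.2176 21.    ]
 [-6.3475 -5.387  21.    ]]
back wall top inner [[ -7.6656 -10.8214  26.    ]
 [ -8.1557  -6.7651  26.    ]]
flare ends [[-1.8622 -5.4376 13.    ]
 [-2.201  -2.6801 13.    ]]
tray (array([-0.8377, -3.5725]), np.float64(-2.9478), [[-895.8, 686.1], [-586.8, -987.4], [910.3, -708.3], [572.3, 1009.6]])
box (array([ -7.9736, -20.616 ]), np.float64(-2.9488), [[-3424.2, 3292.4], [-1888.6, -4497.6], [3290.1, -3274.9], [2022.6, 4480.1]])
handle top [[ -2.0262 -17.8855  52.    ]
 [ -2.7233 -14.7344  52.    ]
 [ -1.5455 -17.7832  52.    ]
 [ -2.1512 -14.5395  52.    ]]
lid (array([-4.0263,  2.1378]), np.float64(3.0591), [[-641.4, 1105.7], [-820.7, -981.8], [650.7, -1098.3], [811.3, 974.4]])
grip top ends [[-11.3283   4.4424  44.    ]
 [-11.0885   7.1577  44.    ]] [[-4.0076  1.6647 18.    ]
 [-3.8456  2.7773 18.    ]]
```

z was passed in mm, so I'll fix that.

```bash
sed -i 's/-.5+\[100,120\],z)/-.5+[100,120],np.array(z)\/1000)/; s/-.5+\[335,140\],z)/-.5+[335,140],np.array(z)\/1000)/' m.py; python3 m.py
```

```text
balls [[0.6782 0.3448 0.034 ]
 [0.702  0.1497 0.034 ]]
lips [[0.5845 0.3218 0.021 ]
 [0.6667 0.3317 0.021 ]
 [0.6073 0.1518 0.021 ]
 [0.6902 0.1604 0.021 ]]
back wall top inner [[0.6739 0.3265 0.026 ]
 [0.6939 0.1614 0.026 ]]
flare ends [[0.5378 0.349  0.013 ]
 [0.567  0.1116 0.013 ]]
tray (array([0.4591, 0.2159]), np.float64(0.1938), [[-2.6, 1.6], [-0.3, -1.1], [1.2, 0.5], [1.6, -0.9]])
box (array([0.4814, 0.2201]), np.float64(0.1928), [[-0.7, 1.3], [-0.8, 1.1], [2.8, -1.6], [-1.3, -0.8]])
handle top [[0.3938 0.2358 0.052 ]
 [0.4073 0.1746 0.052 ]
 [0.3844 0.2338 0.052 ]
 [0.3962 0.1708 0.052 ]]
lid (array([ 0.6118, -0.2454]), np.float64(-0.0825), [[-1.8, 1.6], [-1.7, -1.5], [1.2, -2.1], [2.2, 2.0]])
grip top ends [[ 0.6189 -0.2154  0.044 ]
 [ 0.6134 -0.2785  0.044 ]] [[ 0.6107 -0.2168  0.018 ]
 [ 0.6009 -0.284   0.018 ]]
```

```bash
cat > plan.py <<'E'
from h import *
def plan(x,y,z,ang,rows,claw,dec=2):
    """rows to reach TCP (x,y,z) with tool y axis at world yaw ang, straight line"""
    o=robot.get_obs(); p=np.array(o['position']); T=R.from_quat(o['tool_rot']).as_matrix()
    a=np.arctan2(T[1,1],T[0,1]); da=-(ang-a); d=np.array([x,y,z])-p   # +turn about tool z (down) lowers yaw
    tw=round(da/rows/.1,dec); out=[]
    acc=np.zeros(3)
    for i in range(rows):
        b=a-tw*.1*i; Y=np.array([np.cos(b),np.sin(b),0]);X=np.array([-Y[1],Y[0],0]);Z=np.array([0,0,-1.])
        r=(d*(i+1)/rows-acc); s=np.round([r@X/.03,r@Y/.03,r@Z/.03],dec); acc+=.03*(s[0]*X+s[1]*Y+s[2]*Z)
        out+=[claw,*s.tolist(),tw]
    print('t',round(o['time'],2),'p',p.round(4),'yaw',a.round(4),'gw',round(o['grip_width'],4),'F',np.round(o['ft_force'],1),'max',max(map(abs,out)))
    for k in range(0,len(out),50): print(str(out[k:k+50]).replace('-0.0,','0,').replace('0.0,','0,'))
E
python3 -c "
from plan import *
plan(.395,.2035,.12,.194,20,-.2)"
```

```text
t 0.1 p [0.1644 0.6023 0.2217] yaw 1.304 gw 0.0871 F [-0.1  0.6  0.1] max 0.77
[-0.2, -0.55, -0.54, 0.17, np.float64(0.55), -0.2, -0.57, -0.51, 0.17, np.float64(0.55), -0.2, -0.6, -0.48, 0.17, np.float64(0.55), -0.2, -0.63, -0.44, 0.17, np.float64(0.55), -0.2, -0.65, -0.41, 0.17, np.float64(0.55), -0.2, -0.67, -0.37, 0.17, np.float64(0.55), -0.2, -0.69, -0.33, 0.17, np.float64(0.55), -0.2, -0.71, -0.3, 0.17, np.float64(0.55), -0.2, -0.73, -0.25, 0.16, np.float64(0.55), -0.2, -0.73, -0.22, 0.17, np.float64(0.55)]
[-0.2, -0.75, -0.17, 0.17, np.float64(0.55), -0.2, -0.76, -0.14, 0.17, np.float64(0.55), -0.2, -0.76, -0.09, 0.17, np.float64(0.55), -0.2, -0.76, -0.05, 0.17, np.float64(0.55), -0.2, -0.77, -0.01, 0.17, np.float64(0.55), -0.2, -0.77, 0.04, 0.17, np.float64(0.55), -0.2, -0.76, 0.08, 0.17, np.float64(0.55), -0.2, -0.76, 0.11, 0.17, np.float64(0.55), -0.2, -0.75, 0.17, 0.17, np.float64(0.55), -0.2, -0.74, 0.2, 0.17, np.float64(0.55)]
```

Call:
{"method": "play_rows", "body": {"steps": [-0.2,-0.55,-0.54,0.17,0.55,-0.2,-0.57,-0.51,0.17,0.55,-0.2,-0.6,-0.48,0.17,0.55,-0.2,-0.63,-0.44,0.17,0.55,-0.2,-0.65,-0.41,0.17,0.55,-0.2,-0.67,-0.37,0.17,0.55,-0.2,-0.69,-0.33,0.17,0.55,-0.2,-0.71,-0.3,0.17,0.55,-0.2,-0.73,-0.25,0.16,0.55,-0.2,-0.73,-0.22,0.17,0.55]}}

```text
time: 1.1
position: [0.2802, 0.4025, 0.1715]
tool_rot: [0.398, 0.917, -0.0, -0.0]
ft_force: [0.7, 0.4, 1.1]
grip_width: 0.0351
grip_force: 0.0
```

Call:
{"method": "play_rows", "body": {"steps": [-0.2,-0.75,-0.17,0.17,0.55,-0.2,-0.76,-0.14,0.17,0.55,-0.2,-0.76,-0.09,0.17,0.55,-0.2,-0.76,-0.05,0.17,0.55,-0.2,-0.77,-0.01,0.17,0.55,-0.2,-0.77,0.04,0.17,0.55,-0.2,-0.76,0.08,0.17,0.55,-0.2,-0.76,0.11,0.17,0.55,-0.2,-0.75,0.17,0.17,0.55,-0.2,-0.74,0.2,0.17,0.55]}}

```text
time: 2.1
position: [0.3957, 0.2033, 0.1205]
tool_rot: [0.632, 0.775, -0.0, -0.0]
ft_force: [-0.5, 0.3, 0.7]
grip_width: 0.0346
grip_force: 0.0
```

```bash
sed -i 's/tw=round(/tw=round(float(/; s/rows\/.1,dec)/rows\/.1),dec)/' plan.py; python3 -c "
from plan import *
cam('wrist','pics/w1.png')
plan(.395,.2035,.027,.194,10,-.2)"
```

```text
t 2.15 p [0.3976 0.2013 0.12  ] yaw 0.1988 gw 0.0351 F [ 1.5 -1.7 -0.6] max 0.31
[-0.2, 0.01, -0.01, 0.31, 0, -0.2, 0.01, 0, 0.31, 0, -0.2, 0.01, -0.01, 0.31, 0, -0.2, 0.01, -0.01, 0.31, 0, -0.2, 0, -0.01, 0.31, 0, -0.2, 0.01, 0, 0.31, 0, -0.2, 0.01, -0.01, 0.31, 0, -0.2, 0.01, -0.01, 0.31, 0, -0.2, 0.01, -0.01, 0.31, 0, -0.2, 0.01, 0, 0.31, 0.0]
```

View pics/w1.png

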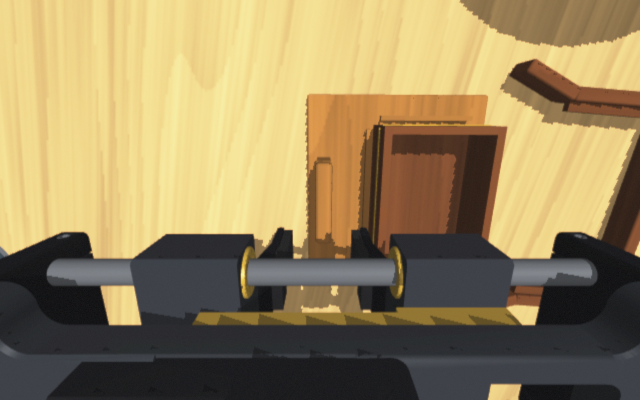

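The wrist view shows the handle bar at about (323,200). It lies between the fingers at 285 and 360 and is parallel to them, so I'll descend and grip.

Call:
{"method": "play_rows", "body": {"steps": [-0.2,0,0,0.31,0,-0.2,0,0,0.31,0,-0.2,0,0,0.31,0,-0.2,0,0,0.31,0,-0.2,0,0,0.31,0,-0.2,0,0,0.31,0,-0.2,0,0,0.31,0,-0.2,0,0,0.31,0,-0.2,0,0,0.31,0,-0.2,0,0,0.31,0]}}

```text
time: 3.15
position: [0.3955, 0.2042, 0.0271]
tool_rot: [0.631, 0.775, 0.0, 0.0]
ft_force: [-0.2, 0.8, -0.0]
grip_width: 0.0349
grip_force: 0.0
```

Call:
{"method": "play_rows", "body": {"steps": [-1,0,0,0,0,-1,0,0,0,0,-1,0,0,0,0,-1,0,0,0,0,-1,0,0,0,0,-1,0,0,0,0,-1,0,0,0,0,-1,0,0,0,0,-1,0,0,0,0,-1,0,0,0,0], "grip_force": 15}}

```text
time: 4.15
position: [0.3963, 0.2044, 0.0282]
tool_rot: [0.631, 0.775, 0.001, 0.001]
ft_force: [2.7, -0.0, 4.6]
grip_width: 0.014
grip_force: 15.0
```

```bash
python3 -c "
from plan import *
import time
P=np.array([robot.get_obs()['position'] for _ in range(5)]);print(P)
c,s=np.cos(.12),np.sin(.12);H=np.array([.6055,.237])
for d in (.125,.065):
  t=H-d*np.array([c,s]);print(d,t)
t=H-.125*np.array([c,s])
plan(t[0],t[1],robot.get_obs()['position'][2],.12,10,-1)"
```

```text
[[0.39629646 0.2043931  0.02816553]
 [0.39629646 0.2043931  0.02816553]
 [0.39629646 0.2043931  0.02816553]
 [0.39629646 0.2043931  0.02816553]
 [0.39629646 0.2043931  0.02816553]]
0.125 [0.48139892 0.22203597]
0.065 [0.54096744 0.22921871]
t 4.15 p [0.3963 0.2044 0.0282] yaw 0.204 gw 0.014 F [ 2.7 -0.   4.6] max 1
[-1, 0, 0.29, 0, 0.08, -1, 0, 0.29, 0, 0.08, -1, 0.01, 0.29, 0, 0.08, -1, 0, 0.29, 0, 0.08, -1, 0.01, 0.29, 0, 0.08, -1, 0.02, 0.29, 0, 0.08, -1, 0.01, 0.29, 0, 0.08, -1, 0.02, 0.29, 0, 0.08, -1, 0.01, 0.29, 0, 0.08, -1, 0.03, 0.28, 0, 0.08]
```

Call:
{"method": "play_rows", "body": {"steps": [-1,0,0.29,0,0.08,-1,0,0.29,0,0.08,-1,0.01,0.29,0,0.08,-1,0,0.29,0,0.08,-1,0.01,0.29,0,0.08,-1,0.02,0.29,0,0.08,-1,0.01,0.29,0,0.08,-1,0.02,0.29,0,0.08,-1,0.01,0.29,0,0.08,-1,0.03,0.28,0,0.08]}}

```text
time: 5.15
position: [0.4685, 0.22, 0.0278]
tool_rot: [0.661, 0.75, -0.01, -0.007]
ft_force: [-13.1, -2.1, 18.8]
grip_width: 0.0138
grip_force: 14.9
```

```bash
python3 -c "
from plan import *
c=cam('top','pics/top1.png')
a=cv2.resize(c['image'][115:260,105:235,::-1],None,fx=4,fy=4,interpolation=cv2.INTER_CUBIC)
cv2.imwrite('pics/crop1.png',cv2.convertScaleAbs(a,alpha=1.6,beta=10))
plan(.541,.2292,robot.get_obs()['position'][2],.12,10,-1)"
```

```text
t 5.2 p [0.4721 0.2207 0.0278] yaw 0.1248 gw 0.0141 F [-5.7 -1.5  9.7] max 1
[-1, 0, 0.23, 0, 0, -1, 0, 0.23, 0, 0, -1, 0, 0.23, 0, 0, -1, 0, 0.24, 0, 0, -1, 0, 0.23, 0, 0, -1, 0, 0.23, 0, 0, -1, 0, 0.23, 0, 0, -1, 0, 0.23, 0, 0, -1, 0, 0.23, 0, 0, -1, 0, 0.23, 0, 0.0]
```

View pics/crop1.png

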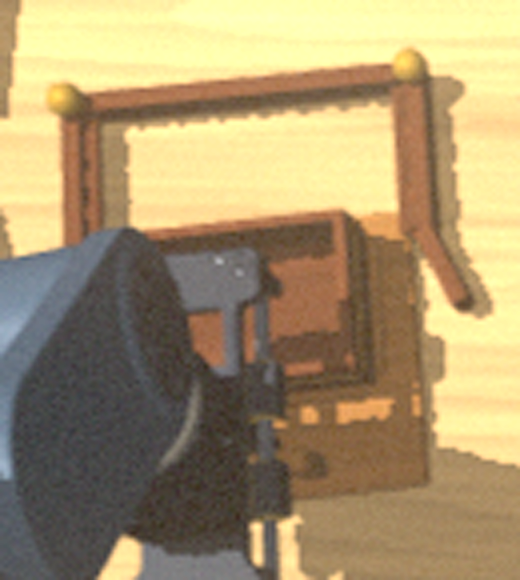

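```bash
python3 -c "
from h import *
f='pics/top1.png'
A=lambda p,z:pix2w(f,(np.array(p,float)+.5)/4-.5+[105,115],z)
W=np.vstack([A([(415,214)],.012),A([(430,482)],.006),A([(345,210),(372,382)],.062),A([(370,380)],.062),A([(405,64),(66,99)],.034),A([(466,300)],.013)])
c,s=np.cos(.12),np.sin(.12)
d=W[:,:2]-[.6055,.237];print(np.c_[W,d@[c,s],d@[-s,c]].round(4))
o=robot.get_obs();d=np.array(o['position'][:2])-[.6055,.237];print(d@[c,s],d@[-s,c])"
```

```text
[[ 0.62    0.1461  0.012   0.0035 -0.092 ]
 [ 0.4656  0.1291  0.006  -0.1518 -0.0904]
 [ 0.6083  0.1723  0.062  -0.005  -0.0646]
 [ 0.5128  0.1509  0.062  -0.1023 -0.0744]
 [ 0.5139  0.152   0.062  -0.1011 -0.0734]
 [ 0.7029  0.1521  0.034   0.0866 -0.096 ]
 [ 0.6782  0.3445  0.034   0.085   0.0981]
 [ 0.5696  0.1135  0.013  -0.0504 -0.1183]]
-0.1344070047488456 -0.00022049279647243526
```

Call:
{"method": "play_rows", "body": {"steps": [-1,0,0.22,0,0,-1,0,0.22,0,0,-1,0,0.22,0,0,-1,0,0.22,0,0,-1,0,0.22,0,0,-1,0,0.22,0,0,-1,0,0.22,0,0,-1,0,0.22,0,0,-1,0,0.2,0,0,-1,0,0.2,0,0]}}

```text
time: 6.2
position: [0.5346, 0.2287, 0.0277]
tool_rot: [0.661, 0.75, -0.009, -0.006]
ft_force: [-12.7, -1.7, 17.0]
grip_width: 0.0139
grip_force: 14.9
```

Call:
{"method": "play_rows", "body": {"steps": [-1,0,0.1,0,0,-1,0,0.1,0,0,-1,0,0,0,0,-1,0,0,0,0,-1,0,0,0,0,-1,0,0,0,0,-1,0,0,0,0,-1,0,0,0,0,-1,0,0,0,0,-1,0,0,0,0]}}

```text
time: 7.2
position: [0.5416, 0.2296, 0.0277]
tool_rot: [0.661, 0.75, -0.008, -0.006]
ft_force: [-11.3, -1.1, 14.1]
grip_width: 0.0136
grip_force: 14.9
```

```bash
python3 -c "
from h import *
o=robot.get_obs();c,s=np.cos(.12),np.sin(.12);d=np.array(o['position'][:2])-[.6055,.237];print(d@[c,s],d@[-s,c],o['ft_force'],R.from_quat(o['tool_rot']).as_matrix().round(3))
print(o['q'])
c=cam('top','pics/top2.png')
a=cv2.resize(c['image'][115:260,105:235,::-1],None,fx=4,fy=4,interpolation=cv2.INTER_CUBIC)
cv2.imwrite('pics/crop2.png',cv2.convertScaleAbs(a,alpha=1.6,beta=10))"
```

```text
-0.06433001908104954 0.0002588146756189735 [-11.34982978  -1.12975931  14.0966525 ] [[-0.125  0.992 -0.018]
 [ 0.992  0.125 -0.004]
 [-0.001 -0.019 -1.   ]]
[2.10922469e-01 7.60554861e-01 1.64584838e+00 3.71506790e-04
 7.54043416e-01 8.54104292e-02]
```

View pics/crop2.png

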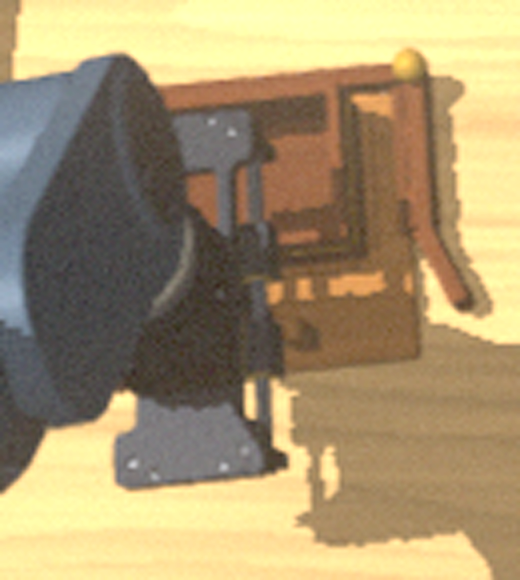

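It looks near home, but the force is the same as during sliding. I'll push further to see whether it stops.

Call:
{"method": "play_rows", "body": {"steps": [-1,0,0.1,0,0,-1,0,0.1,0,0,-1,0,0.1,0,0,-1,0,0.1,0,0,-1,0,0,0,0,-1,0,0,0,0,-1,0,0,0,0,-1,0,0,0,0,-1,0,0,0,0,-1,0,0,0,0]}}

```text
time: 8.25
position: [0.5415, 0.2298, 0.0257]
tool_rot: [0.661, 0.75, -0.017, -0.014]
ft_force: [-25.9, -2.1, 19.6]
grip_width: 0.0138
grip_force: 14.6
```

It stopped and the force rose, so the tray is on the back stop. I'll relax the overdrive, release and rise.

Call:
{"method": "play_rows", "body": {"steps": [-1,0,-0.25,0,0,-1,0,-0.25,0,0,-1,0,-0.2,0,0,-1,0,0,0,0,-1,0,0,0,0,-0.2,0,0,0,0,-0.2,0,0,0,0,-0.2,0,0,0,0,-0.2,0,0,0,0,-0.2,0,0,0,0]}}

```text
time: 9.25
position: [0.5423, 0.2297, 0.0282]
tool_rot: [0.662, 0.75, 0.001, 0.0]
ft_force: [-0.5, 0.4, 0.1]
grip_width: 0.0342
grip_force: 0.0
```

```bash
python3 -c "
from plan import *
p=robot.get_obs()['position']
plan(.541,.2292,.21,.12,10,-.2)"
```

```text
t 9.25 p [0.5423 0.2297 0.0282] yaw 0.1238 gw 0.0342 F [-0.5  0.4  0.1] max 0.61
[-0.2, 0, 0, -0.61, 0, -0.2, 0, -0.01, -0.6, 0, -0.2, 0, 0, -0.61, 0, -0.2, 0, -0.01, -0.6, 0, -0.2, 0, 0, -0.61, 0, -0.2, -0.01, -0.01, -0.61, 0, -0.2, 0, 0, -0.6, 0, -0.2, 0, -0.01, -0.61, 0, -0.2, 0, 0, -0.6, 0, -0.2, 0, -0.01, -0.61, 0.0]
```

Call:
{"method": "play_rows", "body": {"steps": [-0.2,0,0,-0.6,0,-0.2,0,0,-0.6,0,-0.2,0,0,-0.6,0,-0.2,0,0,-0.6,0,-0.2,0,0,-0.6,0,-0.2,0,0,-0.6,0,-0.2,0,0,-0.6,0,-0.2,0,0,-0.6,0,-0.2,0,0,-0.6,0,-0.2,0,0,-0.6,0]}}

```text
time: 10.25
position: [0.5416, 0.2296, 0.2087]
tool_rot: [0.662, 0.75, 0.0, 0.0]
ft_force: [0.0, 0.5, -0.7]
grip_width: 0.0349
grip_force: 0.0
```

```bash
python3 -c "
from plan import *
plan(.6118,-.2454,.21,-.0825,20,.2)"
```

```text
t 10.25 p [0.5416 0.2296 0.2087] yaw 0.1239 gw 0.0349 F [ 0.   0.5 -0.7] max 0.8
[0.2, -0.8, 0.02, 0, 0.1, 0.2, -0.8, 0.02, 0, 0.1, 0.2, -0.8, 0.04, -0.01, 0.1, 0.2, -0.8, 0.04, 0, 0.1, 0.2, -0.8, 0.05, 0, 0.1, 0.2, -0.79, 0.06, 0, 0.1, 0.2, -0.8, 0.07, 0, 0.1, 0.2, -0.8, 0.07, -0.01, 0.1, 0.2, -0.8, 0.08, 0, 0.1, 0.2, -0.79, 0.09, 0, 0.1]
[0.2, -0.79, 0.1, 0, 0.1, 0.2, -0.8, 0.11, -0.01, 0.1, 0.2, -0.79, 0.11, 0, 0.1, 0.2, -0.79, 0.12, 0, 0.1, 0.2, -0.79, 0.13, 0, 0.1, 0.2, -0.79, 0.14, 0, 0.1, 0.2, -0.79, 0.14, -0.01, 0.1, 0.2, -0.78, 0.16, 0, 0.1, 0.2, -0.78, 0.16, 0, 0.1, 0.2, -0.79, 0.17, 0, 0.1]
```

Call:
{"method": "play_rows", "body": {"steps": [0.2,-0.8,0.02,0,0.1,0.2,-0.8,0.02,0,0.1,0.2,-0.8,0.04,-0.01,0.1,0.2,-0.8,0.04,0,0.1,0.2,-0.8,0.05,0,0.1,0.2,-0.79,0.06,0,0.1,0.2,-0.8,0.07,0,0.1,0.2,-0.8,0.07,-0.01,0.1,0.2,-0.8,0.08,0,0.1,0.2,-0.79,0.09,0,0.1]}}

```text
time: 11.25
position: [0.5768, -0.0089, 0.2086]
tool_rot: [0.699, 0.715, 0.0, 0.0]
ft_force: [0.1, -0.3, 0.3]
grip_width: 0.0523
grip_force: 0.0
```

Call:
{"method": "play_rows", "body": {"steps": [0.2,-0.79,0.1,0,0.1,0.2,-0.8,0.11,-0.01,0.1,0.2,-0.79,0.11,0,0.1,0.2,-0.79,0.12,0,0.1,0.2,-0.79,0.13,0,0.1,0.2,-0.79,0.14,0,0.1,0.2,-0.79,0.14,-0.01,0.1,0.2,-0.78,0.16,0,0.1,0.2,-0.78,0.16,0,0.1,0.2,-0.79,0.17,0,0.1]}}

```text
time: 12.25
position: [0.612, -0.2464, 0.2091]
tool_rot: [0.734, 0.68, 0.0, 0.0]
ft_force: [-0.7, -0.3, 0.3]
grip_width: 0.0519
grip_force: 0.0
```

```bash
python3 -c "
from plan import *
c=cam('top','pics/top3.png')
a=cv2.resize(c['image'][125:270,100:240,::-1],None,fx=4,fy=4,interpolation=cv2.INTER_CUBIC)
cv2.imwrite('pics/crop3.png',cv2.convertScaleAbs(a,alpha=1.6,beta=10))
cam('wrist','pics/w3.png')
plan(.6118,-.2454,.08,-.0825,10,.2)"
```

```text
t 12.35 p [ 0.6125 -0.249   0.2091] yaw -0.0792 gw 0.0521 F [-0.4  0.5 -0.3] max 0.43
[0.2, 0.01, 0, 0.43, 0, 0.2, 0.01, -0.01, 0.43, 0, 0.2, 0.02, 0, 0.43, 0, 0.2, 0.01, 0, 0.43, 0, 0.2, 0.01, -0.01, 0.43, 0, 0.2, 0.01, 0, 0.43, 0, 0.2, 0.01, 0, 0.43, 0, 0.2, 0.01, 0, 0.43, 0, 0.2, 0.02, -0.01, 0.43, 0, 0.2, 0.01, 0, 0.43, 0.0]
```

View pics/crop3.png

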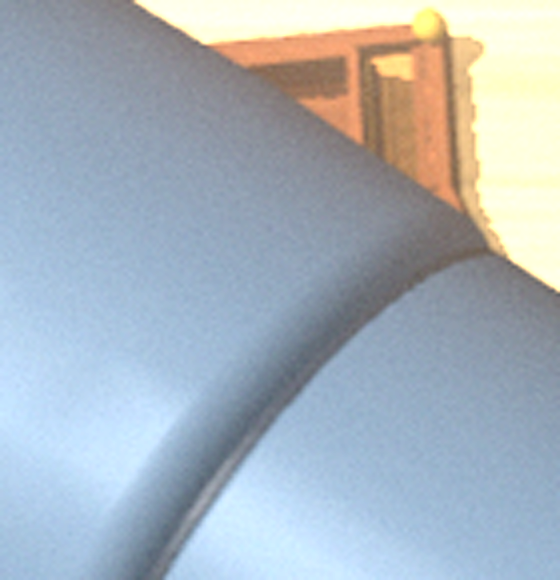

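View pics/w3.png

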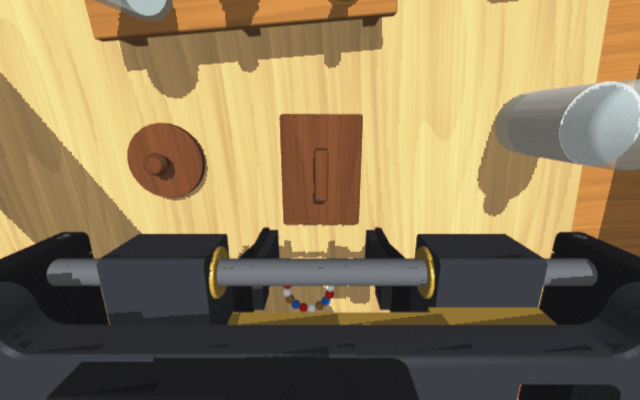

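The wrist view shows the lid centred between the fingers: plate (281..362, 114..224), grip (315..327, 149..203). In the top view the tray and box look home.

```bash
python3 -c "
from m import *
f='pics/w3.png'
P=pix2w(f,[(362,114),(281,114),(284,224),(360,224)],.018)
print(P); print(fit([(49,69),(-49,69),(-49,-69),(49,-69)]*np.array(.001),P))
G=pix2w(f,[(327,149),(315,149),(315,203),(327,203)],.044);print(G,G.mean(0))
f='pics/top3.png'
C=lambda p,z:pix2w(f,(np.array(p,float)+.5)/4-.5+[100,125],z)
W=np.vstack([C([(358,50)],.062),C([(364,140)],.062),C([(428,24)],.034)])
d=W[:,:2]-[.6055,.237];c,s=np.cos(.12),np.sin(.12);print(np.c_[d@[c,s],d@[-s,c]])
"
```

```text
[[ 0.6663 -0.1793  0.018 ]
 [ 0.5727 -0.1718  0.018 ]
 [ 0.5605 -0.3071  0.018 ]
 [ 0.658  -0.3151  0.018 ]]
(array([ 0.6144, -0.2433]), np.float64(-0.0773), [[-2.2, -1.0], [1.8, -1.0], [0.3, 1.2], [0.1, 0.8]])
[[ 0.6225 -0.2134  0.044 ]
 [ 0.6092 -0.2123  0.044 ]
 [ 0.6038 -0.2746  0.044 ]
 [ 0.6178 -0.2757  0.044 ]] [ 0.6133 -0.244   0.044 ]
[[ 0.0645 -0.0641]
 [ 0.0122 -0.0649]
 [ 0.0864 -0.0977]]
```

Call:
{"method": "play_rows", "body": {"steps": [0.2,0.01,0,0.5,0,0.2,0.01,0,0.5,0,0.2,0.01,0,0.5,0,0.2,0.01,0,0.5,0,0.2,0.01,0,0.5,0,0.2,0.01,0,0.5,0,0.2,0.01,0,0.5,0,0.2,0.01,0,0.5,0,0.2,0,0,0.5,0,0.2,0,0,0.5,0]}}

```text
time: 13.35
position: [0.6121, -0.2431, 0.0578]
tool_rot: [0.733, 0.68, 0.0, -0.0]
ft_force: [1.4, -1.0, 0.1]
grip_width: 0.052
grip_force: 0.0
```

```bash
python3 -c "
from plan import *
plan(.613,-.244,.0225,-.08,5,.2)"
```

```text
t 13.35 p [ 0.6121 -0.2431  0.0578] yaw -0.0761 gw 0.052 F [ 1.4 -1.   0.1] max 0.24
[0.2, -0.01, 0.01, 0.24, 0.01, 0.2, 0, 0, 0.23, 0.01, 0.2, -0.01, 0.01, 0.24, 0.01, 0.2, 0, 0, 0.23, 0.01, 0.2, -0.01, 0.01, 0.24, 0.01]
```

Call:
{"method": "play_rows", "body": {"steps": [0.2,0,0,0.24,0,0.2,0,0,0.24,0,0.2,0,0.02,0.24,0,0.2,0,0.02,0.24,0,0.2,0,0,0.2,0,0.2,0,0,0,0,0.2,0,0,0,0,-1,0,0,0,0,-1,0,0,0,0,-1,0,0,0,0], "grip_force": 35}}

```text
time: 14.35
position: [0.6135, -0.2433, 0.0246]
tool_rot: [0.733, 0.68, 0.0, 0.0]
ft_force: [-0.6, -0.2, 0.0]
grip_width: 0.0357
grip_force: 0.0
```

Call:
{"method": "play_rows", "body": {"steps": [-1,0,0,0,0,-1,0,0,0,0,-1,0,0,0,0,-1,0,0,0,0,-1,0,0,0,0,-1,0,0,0,0,-1,0,0,-0.1,0,-1,0,0,-0.2,0,-1,0,0,-0.2,0,-1,0,0,-0.2,0]}}

```text
time: 15.35
position: [0.6134, -0.2432, 0.0458]
tool_rot: [0.733, 0.68, 0.0, 0.0]
ft_force: [-0.2, -0.4, -0.8]
grip_width: 0.0158
grip_force: 35.0
```

The lid grip is held at 16 mm. I'll lift it.

Call:
{"method": "play_rows", "body": {"steps": [-1,0,0,-0.4,0,-1,0,0,-0.6,0,-1,0,0,-0.6,0,-1,0,0,-0.6,0,-1,0,0,-0.6,0,-1,0,0,-0.6,0,-1,0,0,-0.6,0,-1,0,0,-0.6,0,-1,0,0,-0.6,0,-1,0,0,-0.5,0]}}

```text
time: 16.35
position: [0.6134, -0.2432, 0.2184]
tool_rot: [0.733, 0.68, 0.0, 0.001]
ft_force: [0.3, 0.1, -2.2]
grip_width: 0.0159
grip_force: 35.0
```

```bash
python3 -c "
from plan import *
c,s=np.cos(.12),np.sin(.12);t=np.array([.6055,.237])+.025*np.array([c,s])+.0005*np.array([-s,c]);print(t)
plan(t[0],t[1],.216,.12,30,-1)"
```

```text
[0.63026036 0.24048921]
t 16.35 p [ 0.6134 -0.2432  0.2184] yaw -0.0759 gw 0.0159 F [ 0.3  0.1 -2.2] max 1
[-1, 0.54, -0.02, 0, -0.07, -1, 0.53, -0.02, 0.01, -0.07, -1, 0.54, -0.02, 0, -0.07, -1, 0.54, -0.01, 0, -0.07, -1, 0.54, 0, 0, -0.07, -1, 0.54, -0.01, 0.01, -0.07, -1, 0.53, 0, 0, -0.07, -1, 0.54, 0.01, 0, -0.07, -1, 0.54, 0.01, 0, -0.07, -1, 0.54, 0.01, 0.01, -0.07]
[-1, 0.53, 0.01, 0, -0.07, -1, 0.54, 0.02, 0, -0.07, -1, 0.54, 0.03, 0.01, -0.07, -1, 0.53, 0.02, 0, -0.07, -1, 0.54, 0.03, 0, -0.07, -1, 0.54, 0.04, 0, -0.07, -1, 0.53, 0.04, 0.01, -0.07, -1, 0.54, 0.04, 0, -0.07, -1, 0.54, 0.04, 0, -0.07, -1, 0.53, 0.05, 0, -0.07]
[-1, 0.54, 0.06, 0.01, -0.07, -1, 0.53, 0.05, 0, -0.07, -1, 0.54, 0.06, 0, -0.07, -1, 0.53, 0.07, 0, -0.07, -1, 0.53, 0.07, 0.01, -0.07, -1, 0.54, 0.07, 0, -0.07, -1, 0.53, 0.07, 0, -0.07, -1, 0.53, 0.08, 0.01, -0.07, -1, 0.53, 0.08, 0, -0.07, -1, 0.53, 0.09, 0, -0.07]
```

Call:
{"method": "play_rows", "body": {"steps": [-1,0.54,-0.02,0,-0.07,-1,0.53,-0.02,0,-0.07,-1,0.54,-0.02,0,-0.07,-1,0.54,-0.01,0,-0.07,-1,0.54,0,0,-0.07,-1,0.54,-0.01,0,-0.07,-1,0.53,0,0,-0.07,-1,0.54,0.01,0,-0.07,-1,0.54,0.01,0,-0.07,-1,0.54,0.01,0,-0.07]}}

```text
time: 17.35
position: [0.6191, -0.0805, 0.2163]
tool_rot: [0.709, 0.705, 0.0, 0.0]
ft_force: [-0.4, 0.2, -1.9]
grip_width: 0.0159
grip_force: 35.0
```

Call:
{"method": "play_rows", "body": {"steps": [-1,0.53,0.01,0,-0.07,-1,0.54,0.02,0,-0.07,-1,0.54,0.03,0,-0.07,-1,0.53,0.02,0,-0.07,-1,0.54,0.03,0,-0.07,-1,0.54,0.04,0,-0.07,-1,0,0,0,0,-1,0,0,0,0,-1,0,0,0,0,-1,0,0,0,0]}}

```text
time: 18.35
position: [0.6225, 0.014, 0.2163]
tool_rot: [0.695, 0.719, -0.0, 0.0]
ft_force: [-0.5, -1.3, -1.9]
grip_width: 0.0154
grip_force: 35.0
```

```bash
python3 -c "
from plan import *
cam('wrist','pics/w4.png');cam('top','pics/top4.png')
a=cv2.imread('pics/w4.png');b=cv2.imread('pics/top4.png')[100:240,100:260]
i=np.zeros((600,640,3),np.uint8);i[:280]=a[0:280];i[280:600,:366]=cv2.resize(b,(366,320),interpolation=cv2.INTER_CUBIC)
cv2.imwrite('pics/c4.png',i)
plan(.6303,.2405,.216,.12,14,-1)"
```

```text
t 18.45 p [0.6224 0.0141 0.2162] yaw 0.035 gw 0.0157 F [-0.3 -0.7 -1.6] max 1
[-1, 0.54, 0.04, 0, -0.06, -1, 0.54, 0.04, 0, -0.06, -1, 0.53, 0.04, 0, -0.06, -1, 0.54, 0.05, 0, -0.06, -1, 0.54, 0.05, 0, -0.06, -1, 0.53, 0.05, 0, -0.06, -1, 0.54, 0.06, 0, -0.06, -1, 0.54, 0.06, 0, -0.06, -1, 0.53, 0.06, 0, -0.06, -1, 0.54, 0.07, 0.01, -0.06]
[-1, 0.53, 0.07, 0, -0.06, -1, 0.54, 0.07, 0, -0.06, -1, 0.53, 0.08, 0, -0.06, -1, 0.53, 0.08, 0, -0.06]
```

View pics/c4.png

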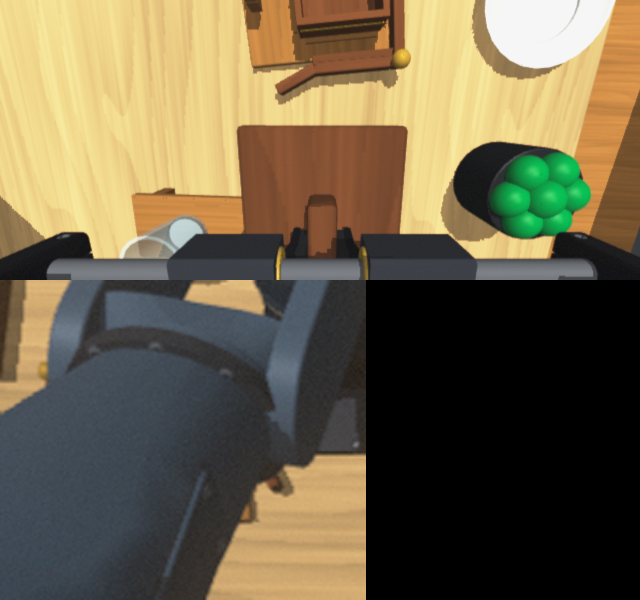

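The wrist view shows the near box rim edge at (297,23)–(389,14), the ball at (401,58) and the lid's far plate corners at (238,127) and (406,127). I'll convert these.

```bash
python3 -c "
from m import *
f='pics/w4.png'
W=np.vstack([pix2w(f,[(297,23),(389,13)],.062),pix2w(f,[(253,67)],.012),pix2w(f,[(401,58)],.034)])
d=W[:,:2]-[.6055,.237];c,s=np.cos(.12),np.sin(.12);print(np.c_[W,d@[c,s],d@[-s,c]])
L=pix2w(f,[(238,127),(406,127)],.211);m=L.mean(0);print(L,np.arctan2(*(L[1]-L[0])[[1,0]]),np.linalg.norm(L[1]-L[0]))
a=.035;v=m[:2]-[.6224,.0141];print('front edge mid rel tool: x',v@[np.cos(a),np.sin(a)],'y',v@[-np.sin(a),np.cos(a)])
"
```

```text
[[ 0.5934  0.1734  0.062  -0.0196 -0.0617]
 [ 0.681   0.1849  0.062   0.0687 -0.0608]
 [ 0.5389  0.1402  0.012  -0.0777 -0.0881]
 [ 0.7034  0.1514  0.034   0.087  -0.0967]]
[[0.5737 0.0802 0.211 ]
 [0.6669 0.0833 0.211 ]] 0.033930177382776885 0.09325190461374659
front edge mid rel tool: x 0.0002949144255476346 y 0.06769578236518714
```

Call:
{"method": "play_rows", "body": {"steps": [-1,0.54,0.04,0,-0.06,-1,0.54,0.04,0,-0.06,-1,0.54,0.04,0,-0.06,-1,0.54,0.05,0,-0.06,-1,0.54,0.05,0,-0.06,-1,0.54,0.05,0,-0.06,-1,0.54,0.06,0,-0.06,-1,0.54,0.06,0,-0.06,-1,0.54,0.06,0,-0.06,-1,0.54,0.07,0,-0.06]}}

```text
time: 19.45
position: [0.6278, 0.1789, 0.2162]
tool_rot: [0.672, 0.74, -0.0, -0.0]
ft_force: [0.9, 0.3, -1.2]
grip_width: 0.0159
grip_force: 35.0
```

Call:
{"method": "play_rows", "body": {"steps": [-1,0.54,0.07,0,-0.06,-1,0.54,0.07,0,-0.06,-1,0.54,0.08,0,-0.06,-1,0.55,0.08,0,-0.06,-1,0,0,0,0,-1,0,0,0,0,-1,0,0,0,0,-1,0,0,0,0,-1,0,0,0,0,-1,0,0,0,0]}}

```text
time: 20.45
position: [0.63, 0.2427, 0.2163]
tool_rot: [0.664, 0.748, -0.0, 0.0]
ft_force: [0.9, -0.3, -2.1]
grip_width: 0.0156
grip_force: 35.0
```

```bash
python3 -c "
from plan import *
plan(.630,.242,.0985,.122,10,-1)"
```

```text
t 20.45 p [0.63   0.2427 0.2163] yaw 0.1192 gw 0.0156 F [ 0.9 -0.3 -2.1] max 1
[-1, 0, 0, 0.39, 0, -1, 0, 0, 0.4, 0, -1, -0.01, 0, 0.39, 0, -1, 0, 0, 0.39, 0, -1, 0, 0, 0.39, 0, -1, 0, 0, 0.4, 0, -1, -0.01, 0, 0.39, 0, -1, 0, 0, 0.39, 0, -1, 0, 0, 0.39, 0, -1, 0, 0, 0.4, -0.0]
```

Call:
{"method": "play_rows", "body": {"steps": [-1,0,0,0.4,0,-1,0,0,0.4,0,-1,-0.01,0,0.4,0,-1,0,0,0.4,0,-1,0,0,0.4,0,-1,0,0,0.4,0,-1,-0.01,0,0.4,0,-1,0,0,0.4,0,-1,0,0,0.4,0,-1,0,0,0.3,0]}}

```text
time: 21.45
position: [0.6296, 0.2425, 0.0979]
tool_rot: [0.663, 0.748, -0.0, -0.0]
ft_force: [0.0, -0.9, -0.4]
grip_width: 0.0157
grip_force: 35.0
```

Call:
{"method": "play_rows", "body": {"steps": [-1,0,0,0,0,-1,0,0,0,0,-1,0,0,0,0,-1,0,0,0,0,-1,0,0,0,0,-1,0,0,0,0,-1,0,0,0,0,-1,0,0,0,0,-1,0,0,0,0,-1,0,0,0,0]}}

```text
time: 22.45
position: [0.6299, 0.2426, 0.0992]
tool_rot: [0.663, 0.748, -0.0, -0.0]
ft_force: [-0.2, 0.4, -1.1]
grip_width: 0.0155
grip_force: 35.0
```

```bash
python3 -c "
from plan import *
o=robot.get_obs();print(o['position'],o['ft_force'])
c=cam('side','pics/s5.png');t=cam('top','pics/top5.png');w=cam('wrist','pics/w5.png')
i=np.zeros((600,800,3),np.uint8)
i[:300,:480]=cv2.resize(c['image'][130:230,220:380],(480,300),interpolation=cv2.INTER_CUBIC)
i[300:,:320]=cv2.resize(t['image'][110:260,90:250],(320,300))
i[300:,320:]=w['image'][0:300,80:560]
cv2.imwrite('pics/c5.png',cv2.convertScaleAbs(i[:,:,::-1],alpha=1.4))"
```

```text
[0.62994298 0.24261905 0.09923217] [-0.24599618  0.35605772 -1.12744049]
```

View pics/c5.png

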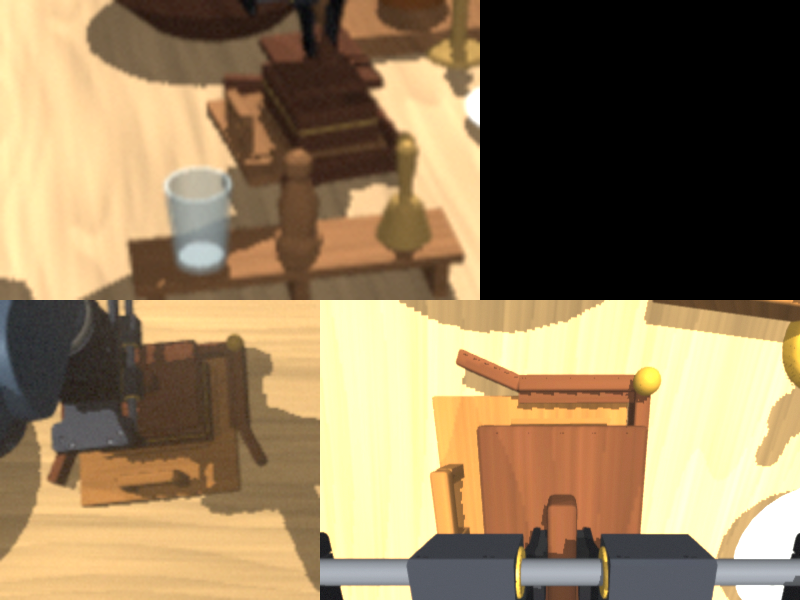

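The lid hangs square above the box. In the wrist view the lid's far corners are at (238,127) and (406,127) and the tray's corner is at (193,97). One numeric check before handing in.

```bash
python3 -c "
from m import *
f='pics/w5.png';c,s=np.cos(.12),np.sin(.12)
f2='pics/top5.png'
C=lambda p,z:pix2w(f2,np.array(p,float)/2+[90,110-150],z)
W=np.vstack([pix2w(f,[(193,97),(272,97)],.012),pix2w(f,[(408,81)],.034),pix2w(f,[(238,127),(406,127)],.0925),C([(239,489),(84,504)],.012),C([(205,358),(210,440)],.0925),C([(234,342)],.034)])
d=W[:,:2]-[.6055,.237];print(np.c_[W,d@[c,s],d@[-s,c]])"
```

```text
[[ 0.5163  0.3184  0.012  -0.0788  0.0915]
 [ 0.5796  0.326   0.012  -0.0151  0.0915]
 [ 0.6803  0.3477  0.034   0.0875  0.1009]
 [ 0.5753  0.3043  0.0925 -0.0219  0.0704]
 [ 0.6687  0.3155  0.0925  0.0721  0.0703]
 [ 0.5347  0.1381  0.012  -0.0821 -0.0897]
 [ 0.514   0.3126  0.012  -0.0818  0.086 ]
 [ 0.6628  0.1645  0.0925  0.0482 -0.0789]
 [ 0.5722  0.1528  0.0925 -0.0431 -0.0796]
 [ 0.7021  0.1494  0.034   0.0854 -0.0985]]
```

The tray is home within about 1 mm, and the lid is centred at about (25, 1.5) mm in the dock frame. I'm handing in.

```bash
python3 -c "
from rig import robot
print(robot.hand_in())"
```

```text
the job is handed in; nothing more can be done
None
```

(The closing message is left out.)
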